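# Set out a weld kit of steel offcuts on their outline plates

### The arm

A 6-joint arm with a two-finger parallel gripper is mounted at the origin on the work surface. World frame = base frame: x ahead of the robot, y to its left, z up, the work surface at z = 0. Lengths are in m, angles in rad, forces in N, time in s.
With the tool pointing down it reaches from about 0.275 to 0.825 m from the base axis. Payload 4.9 kg.
Tool frame: the origin (TCP) lies midway between the tips of the shut fingers; the grasp point (between the pads) lies arm.pinch_z behind it (arm.pinch_z is the distance from the TCP to the grasp point, in m); z points along the fingers, x is the direction in which the jaws open and shut, and the axes are right-handed (so a half turn about z gives the same grasp; the last joint's range is limited). The gripper opens to 85 mm and grips with 20 to 120 N. Pads are 22 mm wide; open, the fingers measure 114 mm over their backs; the gripper's body (76 mm by 85 mm) begins 54 mm behind the grasp point. The pads swing forward as they close: fully open they stand 13 mm farther back than shut.
Start: joints at [-1.399, 0.326, -0.193, 1.052, 0, 1.437], TCP at [0.166, -0.524, 0.231] pointing down, gripper open.
Joint ranges: [-2.65, 2.65], [-0.97, 1.79], [-1.3, 1.35], [-1.93, 2.1], [-1.47, 1.37], [-3.14, 3.14]. Speed limits (rad/s): [2.57, 2.57, 3.14, 3.14, 3.14, 3.14].

### API

Orientations are given as a rotation vector (axis times angle).
In Python, from plant import arm, kinematics, monitor, imaging gives the robot as it stands. Calls block until the motion is done:
- arm.reach(position, orientation): joint-space move of the TCP to a pose.
- arm.servo_line(position, rot=None, v=0.15, max_force=None): straight line of the TCP; rot=None keeps the orientation; v is the mean speed in m/s. With max_force (N) it stops when the force on the tool has changed by that much, and returns True; else False.
- arm.move_joints(angles): joint-space move.
- arm.command_gripper(opening): finger opening in m; the grip force is fixed at half the most; returns when the fingers have stopped.
- arm.dwell(seconds).
- kinematics.ik(position, orientation): joint angles nearest the present ones, or None.
- monitor.sense(): the state.
- imaging.camera(name): name is "scene" or "top"; returns a dict with "img" (420x560x3 uint8, red, green, blue), "range_z" (420x560 float32, m along the optical axis (not along the pixel's ray), 0 where there is no reading), "fx", "fy", "cx", "cy" (pixels), "distortion" ([k1, k2, p1, p2, k3] as OpenCV has them; the pictures are not rectified), "R" (3x3) and "t" (3): a world point X has camera coordinates R X + t. Camera axes: x right, y down, z forward; pixel columns grow to the right and rows downward; lengths in m; the calibration is good to about 2 mm. A picture is of the moment at which its call begins.
A pose or a line that the arm cannot do raises arm.MotionError and nothing moves.
- arm.finish_job(): hands the job in, once; it reports no verdict.
Trained networks look in a picture, given as the dict that the camera call returned (one of the last four; its "shot" number tells which), for a name from the list of things; names that differ only in an ending like _2 or _b are one class to them, and where a whole thing is asked for, a point or a joint stands for the part that bears it (a point fixed in the world has none). Each returns a list of dicts, best first, with "conf" (0 to 1); they miss things now and then, are a little off and sometimes report something else, mostly with a low value. They report only what shows in the picture. A call takes as long as a camera call.
- imaging.search_frame(picture, target): "xyz" ([x, y, z] in m, in the coordinates of the camera as it stood for that picture, good to about 4 mm: the middle of the surface that is visible of it).
- imaging.spot_point(picture, target): "xyz" ([x, y, z] in m, in the coordinates of the camera as it stood for that picture, good to about 4 mm: a listed point, or the origin of a listed thing).
The state is a dict: "clock": time; "joints": joint angles; "qd": joint speeds; "joint_efforts": joint torques, N m; "tcp_pos": TCP position; "eef_rot": TCP orientation; "ft_force": force on the tool from outside, world axes, zero at the start; "moment": the same for the moment, N m; "width": finger opening in m.
Only numpy, scipy, OpenCV 4.12 (cv2) and the standard library are available. Lean on these libraries where they do the work, as an engineer would, in place of code of your own. Each camera call takes 0.05 s, during which the arm holds its last target.

### The job

Set out the weld kit: stand each of the four steel offcuts upright and centred on the plywood plate that is painted with its own end outline, with the box tube and the H-beam turned to line up with their outlines (either way round). Begin with the slim round tube: lift it straight up out of the wide collar it is nested in, leaving the collar and the other offcuts where they stand, and set it on its plate; then do the other three in any order. Do not knock any of them over.

Things in the scene. Friction and masses are not known exactly. Their poses are not given: they have to be found in the camera images.
- slimtube_mid (a point): Slim round steel tube, outside diameter 34 mm, bore 24 mm, 85 mm tall, standing upright, about 0.28 kg. At the start it stands on the bench inside the wide collar (loose fit, about 5 mm gap all round) and its top 40 mm stick out above it. Site at its centre, half-way up (42.5 mm above its foot), z along the tube.
- collar_mid (a point): Wide short steel collar (ring), outside diameter 60 mm, bore 44 mm, 45 mm tall, standing on its end on the bench around the slim tube, about 0.42 kg. Site at its centre, half-way up (22.5 mm above its foot), z along its axis.
- boxtube_mid (a point): Offcut of rectangular steel box tube standing on end, 60 mm (along its x) by 40 mm (along its y), wall 4 mm, open through, 55 mm tall, about 0.32 kg. Site at its centre, half-way up (27.5 mm above its foot), z along the tube.
- beam_mid (a point): Offcut of steel H-beam standing on end: two flanges 50 mm wide and 6 mm thick whose outer faces are 60 mm apart along its x (flanges run along its y), joined by a 6 mm web along x; 55 mm tall, about 0.38 kg. Site at its centre, half-way up (27.5 mm above its foot), z along the beam.
- plate_slimtube: Fixed plywood plate, 84 x 84 mm, 6 mm thick, lying on the bench; body origin at the centre of its UNDERSIDE (plate top is 6 mm above it), z up. In its middle is painted in black the end-on outline of the slim tube: a small ring, 34 mm outside. 
- plate_collar: Fixed plywood plate, 84 x 84 mm, 6 mm thick, lying on the bench; body origin at the centre of its UNDERSIDE (plate top is 6 mm above it), z up. In its middle is painted in black the end-on outline of the wide collar: a large ring, 60 mm outside. 
- plate_boxtube: Fixed plywood plate, 84 x 84 mm, 6 mm thick, lying on the bench; body origin at the centre of its UNDERSIDE (plate top is 6 mm above it), z up. In its middle is painted in black the end-on outline of the box tube: a hollow rectangle. The 60 mm side of the rectangle runs along the plate's x, the 40 mm side along its y.
- plate_beam: Fixed plywood plate, 84 x 84 mm, 6 mm thick, lying on the bench; body origin at the centre of its UNDERSIDE (plate top is 6 mm above it), z up. In its middle is painted in black the end-on outline of the H-beam: an H. The outline's two flanges are 60 mm apart along the plate's x and run along its y.

How it is judged:
By the outcome, as a careful person would: the job done as asked, in the order asked, and still so for the second after the job is handed in, with the robot touching nothing.
It also fails if it takes over 128 s, if anything falls off the work surface, if the arm or the gripper's body presses on something with over 40 N, if the wrist force passes 120 N, or if a joint passes its speed limit or range.

## Working session

There is one attempt and no reset: what is moved stays moved. The work goes in short steps, each a Python script; the robot and the scene stay as the last script left them, time stands still between calls to the robot, and variables do not carry over. Pictures are saved under pics/ and viewed, and the job is handed in when it is done.

```bash
ls; mkdir -p pics
python3 - <<'E'
from plant import arm, kinematics, monitor, imaging
import cv2,numpy as np
s=monitor.sense();print(s["clock"],s["tcp_pos"],s["eef_rot"],s["width"],arm.pinch_z)
for n in ("scene","top"):
    p=imaging.camera(n)
    cv2.imwrite(f"pics/{n}0.png",p["img"][:,:,::-1])
    print(n,p["fx"],p["fy"],p["cx"],p["cy"],p["distortion"],p["R"],p["t"])
    R=np.array(p["R"]);t=np.array(p["t"])
    for k in ["slimtube_mid","collar_mid","boxtube_mid","beam_mid","plate_slimtube","plate_collar","plate_boxtube","plate_beam"]:
        for d in imaging.spot_point(p,k)[:2]:
            c=np.array(d["xyz"]);print(k,np.round(R.T@(c-t),4),round(d["conf"],2))
E
```

```text
pics
0.0 [ 0.16547714 -0.52389711  0.23050059] [-2.53287011e+00  1.85649859e+00  1.96969708e-03] 0.0853759264367597 0.0187
scene 505.12618096047515 505.12618096047515 282.0614155186953 207.64839081633525 [0.01326157 0.         0.         0.         0.        ] [[-0.69579868  0.71820089 -0.00718892]
 [ 0.43966317  0.41799178 -0.79497118]
 [-0.5679441  -0.5563006  -0.60660461]] [ 0.35392388 -0.18774845  1.24081701]
slimtube_mid [ 0.4394 -0.0279  0.0415] 0.94
collar_mid [ 0.4427 -0.0239  0.0432] 0.68
collar_mid [ 0.4391 -0.024   0.0272] 0.67
boxtube_mid [0.4353 0.2604 0.029 ] 0.91
beam_mid [ 0.4332 -0.25    0.0242] 0.82
plate_slimtube [ 0.6273 -0.2846 -0.    ] 0.55
plate_collar [ 0.4383 -0.022   0.0252] 0.47
plate_boxtube [ 6.278e-01  1.135e-01 -6.000e-04] 0.88
plate_beam [ 0.5898  0.3094 -0.0051] 0.84
top 535.2103246590389 535.2103246590389 275.05984040357254 204.46469166093422 [0.059692 0.       0.       0.       0.      ] [[-0.01010155 -0.99985791 -0.0134954 ]
 [-0.99747154  0.01102504 -0.07020664]
 [ 0.07034545  0.01275208 -0.99744118]] [0.01187227 0.5449709  1.23808428]
slimtube_mid [ 0.4416 -0.0205  0.041 ] 0.59
slimtube_mid [ 0.6297 -0.2816 -0.0007] 0.56
collar_mid [ 0.4424 -0.0171  0.0243] 0.84
boxtube_mid [0.4415 0.2576 0.0276] 0.82
beam_mid [ 0.4341 -0.2514  0.0271] 0.7
plate_slimtube [ 6.296e-01 -2.813e-01 -1.000e-04] 0.9
plate_collar [ 0.6247 -0.0804  0.0029] 0.95
plate_boxtube [ 0.6269  0.1104 -0.005 ] 0.87
plate_beam [0.5948 0.3118 0.0024] 0.94
plate_beam [ 0.4389 -0.0148  0.0254] 0.22
```

View pics/scene0.png

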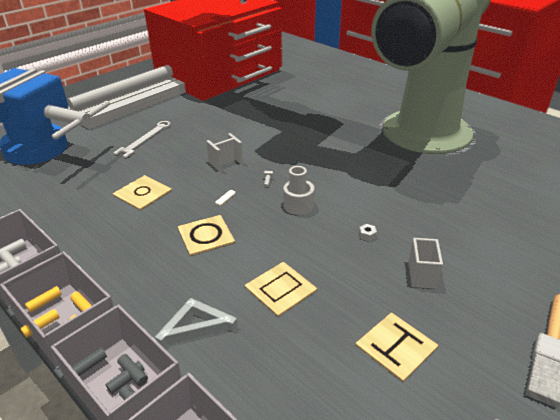

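View pics/top0.png

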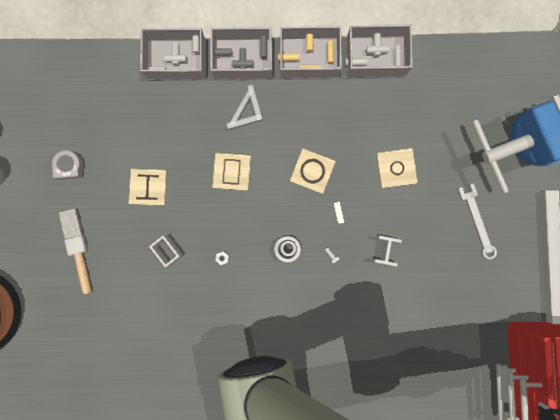

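The scene view shows the slim tube nested in the collar at about (297,190), the H-beam at (223,150), and the box tube at (427,262). The top view shows the plates at (397,168) slim, (312,170) collar, (231,171) box and (148,187) beam. The offcuts are at (287,249), (165,251) and (388,251). Next I'll measure them precisely.

```bash
cat > h.py <<'E'
from plant import arm, kinematics, monitor, imaging
import cv2,numpy as np
def cam(n):
    p=imaging.camera(n); p["K"]=np.array([[p["fx"],0,p["cx"]],[0,p["fy"],p["cy"]],[0,0,1]])
    p["R"]=np.array(p["R"]);p["t"]=np.array(p["t"]);p["D"]=np.array(p["distortion"]);return p
def cloud(p):
    h,w=p["range_z"].shape
    u,v=np.meshgrid(np.arange(w),np.arange(h))
    q=cv2.undistortPoints(np.stack([u,v],-1).reshape(-1,1,2).astype(np.float64),p["K"],p["D"]).reshape(-1,2)
    z=p["range_z"].reshape(-1)[:,None]
    X=(np.c_[q*z,z]-p["t"])@p["R"]
    return X.reshape(h,w,3)
def onplane(p,uv,z):
    q=cv2.undistortPoints(np.asarray(uv,float).reshape(-1,1,2),p["K"],p["D"]).reshape(-1,2)
    d=np.c_[q,np.ones(len(q))]@p["R"]; o=-p["R"].T@p["t"]
    return o+d*((z-o[2])/d[:,2])[:,None]
def proj(p,X):
    return cv2.projectPoints(np.asarray(X,float).reshape(-1,1,3),cv2.Rodrigues(p["R"])[0],p["t"],p["K"],p["D"])[0].reshape(-1,2)
def rectf(P):
    (c,s,a)=cv2.minAreaRect((P[:,:2]*1000).astype(np.float32)); 
    if s[0]<s[1]: s=(s[1],s[0]);a+=90
    return np.round(np.array(c),1),np.round(s,1),round((a+90)%180-90,1)
OBJ={"slim":(.441,-.022),"box":(.439,.259),"beam":(.434,-.251)}
PL={"slim":(.629,-.283),"collar":(.625,-.080),"box":(.627,.112),"beam":(.593,.311)}
E
python3 - <<'E'
from h import *
for n in ("top","scene"):
    p=cam(n);C=cloud(p);ok=p["range_z"]>0
    hsv=cv2.cvtColor(p["img"],cv2.COLOR_RGB2HSV)
    print(n)
    for k,c in OBJ.items():
        m=ok&(np.hypot(C[...,0]-c[0],C[...,1]-c[1])<.06)&(C[...,2]>.012)
        z=C[m][:,2]; zt=np.percentile(z,97)
        print(k,"n",m.sum(),"ztop",np.percentile(z,[50,90,95,99]).round(4))
        top=m&(C[...,2]>zt-.007)
        uv=np.argwhere(top)[:,::-1]
        P=onplane(p,uv,{"slim":.085}.get(k,.055)); print("   top n",len(P),"rect",rectf(P),"med z",np.median(C[top][:,2]).round(4))
        if k=="slim":
            r=m&(abs(C[...,2]-.045)<.006);uv=np.argwhere(r)[:,::-1];P=onplane(p,uv,.045);print("   collar",rectf(P),cv2.minEnclosingCircle((P[:,:2]*1000).astype(np.float32)))
    for k,c in PL.items():
        near=np.hypot(C[...,0]-c[0],C[...,1]-c[1])<.075
        y=(near&(hsv[...,0]>10)&(hsv[...,0]<32)&(hsv[...,1]>60)&(hsv[...,2]>110)).astype(np.uint8)
        y=cv2.morphologyEx(y,cv2.MORPH_OPEN,np.ones((3,3)))
        P=onplane(p,np.argwhere(y)[:,::-1],.006); 
        hull=cv2.morphologyEx(y,cv2.MORPH_CLOSE,np.ones((9,9)))
        er=cv2.erode(hull,np.ones((5,5)))
        g=cv2.cvtColor(p["img"],cv2.COLOR_RGB2GRAY)
        bl=near&(er>0)&(g<100)
        B=onplane(p,np.argwhere(bl)[:,::-1],.006)
        print(k,"plate",rectf(P),"z",np.median(C[y>0][:,2]).round(4),"black n",len(B),rectf(B))
    im=p["img"][130:290,120:430] if n=="top" else p["img"][120:390,100:460]
    s=2.5 if n=="top" else 2.2
    cv2.imwrite(f"pics/{n}1.png",cv2.resize(im,None,fx=s,fy=s,interpolation=cv2.INTER_CUBIC)[:,:,::-1])
E
```

```text
top
slim n 361 ztop [0.0455 0.0848 0.0861 0.088 ]
   top n 87 rect (array([443.6, -22.4]), array([31. , 30.8]), 89.4) med z 0.0847
   collar (array([442.1, -21.6]), array([57.2, 56.9]), 89.4) ((441.31341552734375, -21.748016357421875), 29.59630012512207)
box n 362 ztop [0.0473 0.0564 0.0574 0.0602]
   top n 153 rect (array([440. , 259.6]), array([59.8, 40.2]), 37.6) med z 0.0549
beam n 281 ztop [0.0529 0.0573 0.0581 0.0604]
   top n 159 rect (array([ 435.8, -247.4]), array([59.7, 49.9]), -11.8) med z 0.0549
slim plate (array([ 629.9, -282.6]), array([85.5, 85. ]), -83.2) z 0.0057 black n 23 (array([ 629.5, -283.6]), array([28.7, 28.2]), -1.3)
collar plate (array([625.4, -82.7]), array([85.3, 85.1]), 68.0) z 0.0057 black n 111 (array([626.1, -82.5]), array([55.1, 52.3]), -0.8)
box plate (array([626.2, 109.9]), array([84.9, 84.8]), 85.1) z 0.0059 black n 6 (array([619. ,  99.8]), array([63.6, 29. ]), -34.5)
beam plate (array([591.7, 309.7]), array([85.7, 85. ]), 87.2) z 0.0058 black n 71 (array([592.1, 310.4]), array([55.8, 45.2]), -2.1)
scene
slim n 1052 ztop [0.0449 0.0817 0.0845 0.0
[... 312 characters left out ...]
41.3]), 37.5) med z 0.0545
beam n 709 ztop [0.0383 0.0548 0.056  0.0568]
   top n 189 rect (array([ 435.7, -244.3]), array([64.3, 59.7]), -11.9) med z 0.0541
slim plate (array([ 630. , -282.2]), array([90.7, 87.9]), -83.1) z 0.0058 black n 37 (array([ 628.8, -284.6]), array([30.4, 30. ]), -82.5)
collar plate (array([625.2, -82.4]), array([90.2, 85.9]), 67.9) z 0.0059 black n 196 (array([623.6, -84.6]), array([57.2, 56.5]), -20.8)
box plate (array([625.9, 109.9]), array([87.5, 87.1]), 85.1) z 0.0059 black n 131 (array([625. , 108.7]), array([59. , 39.1]), -4.8)
beam plate (array([591.3, 309.4]), array([87.6, 85.6]), -2.9) z 0.0061 black n 267 (array([590. , 308.9]), array([58.7, 47.9]), -2.3)
```

View pics/top1.png

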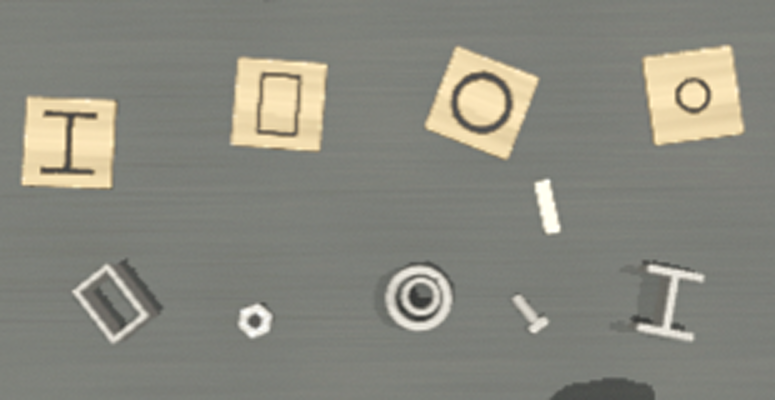

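The two views agree: tops are at z≈0.085, 0.045 and 0.055, plate tops at 0.006, and rectangle sizes match. The slim tube goes first.

```bash
cat >> h.py <<'E'
from scipy.spatial.transform import Rotation as Ro
def rot(yaw_deg):
    return (Ro.from_euler("z",yaw_deg,degrees=True)*Ro.from_euler("x",180,degrees=True)).as_rotvec()
def best(pos,yaw):
    c=[]
    for y in (yaw,yaw+180,yaw-180):
        q=kinematics.ik(pos,rot(y))
        if q is not None: c.append((abs(q[5]),y,q))
    return min(c,key=lambda a:a[0])[1]
def st(m):
    s=monitor.sense();print(m,"t",round(s["clock"],1),"tcp",s["tcp_pos"].round(4),"w",round(s["width"],4),"F",np.round(s["ft_force"],1),"q6",round(s["joints"][5],2))
def pick(x,y,yaw,z,op=.085,up=.22):
    yw=best([x,y,up],yaw)
    arm.reach([x,y,up],rot(yw)); arm.command_gripper(op)
    arm.servo_line([x,y,z+.03],v=.15)
    hit=arm.servo_line([x,y,z],v=.05,max_force=10); st(f"down hit={hit} yaw={yw}")
    return yw
def lift(up=.22):
    x,y,_=monitor.sense()["tcp_pos"]
    arm.command_gripper(0.0); st("gripped")
    arm.servo_line([x,y,up],v=.1); st("lifted")
E
python3 - <<'E'
from h import *
# reachability of everything
for x,y,a in [(.4425,-.022,90),(.63,-.2824,90),(.4417,-.0217,90),(.6253,-.0825,90),(.44,.2595,127.6),(.6261,.1099,85.1),(.4358,-.2474,-11.8),(.5915,.3095,-2.9)]:
    for z in (.01,.22):
        print(x,y,z,best([x,y,z],a))
pick(.443,-.0223,90,.054)
lift()
for n in("scene","top"):
    p=cam(n);cv2.imwrite(f"pics/{n}2.png",p["img"][:,:,::-1])
E
```

```text
0.4425 -0.022 0.01 90
0.4425 -0.022 0.22 90
0.63 -0.2824 0.01 90
0.63 -0.2824 0.22 90
0.4417 -0.0217 0.01 90
0.4417 -0.0217 0.22 90
0.6253 -0.0825 0.01 90
0.6253 -0.0825 0.22 90
0.44 0.2595 0.01 127.6
0.44 0.2595 0.22 127.6
0.6261 0.1099 0.01 85.1
0.6261 0.1099 0.22 85.1
0.4358 -0.2474 0.01 -11.8
0.4358 -0.2474 0.22 -11.8
0.5915 0.3095 0.01 177.1
0.5915 0.3095 0.22 177.1
down hit=False yaw=90 t 5.1 tcp [ 0.443  -0.0223  0.0539] w 0.085 F [-0.1 -0.6 -0.8] q6 -0.22
gripped t 5.6 tcp [ 0.4434 -0.0225  0.0545] w 0.0328 F [-1.  -0.3  5.6] q6 -0.22
lifted t 7.4 tcp [ 0.4426 -0.0222  0.2195] w 0.0329 F [ 0.7  0.6 -3.4] q6 -0.22
```

View pics/scene2.png

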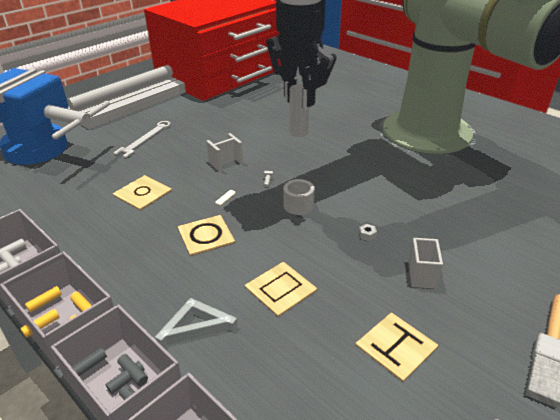

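The slim tube hangs upright in the gripper at (299,115). The collar is undisturbed at (299,197). Next I'll place the tube.

```bash
cat >> h.py <<'E'
def place(x,y,yaw,zg,up=.22,op=.085,v=.2):
    """zg: TCP z when gripped with foot on the bench"""
    arm.servo_line([x,y,up],rot(yaw),v=v)
    zp=zg+.006
    arm.servo_line([x,y,zp+.02],v=.12)
    arm.dwell(.2)
    hit=arm.servo_line([x,y,zp-.003],v=.02,max_force=5); st(f"placed hit={hit} nominal {zp:.4f}")
    arm.command_gripper(op); st("open")
    arm.servo_line([x,y,up],v=.15); st("up")
E
python3 - <<'E'
from h import *
place(.63,-.2824,90,.0545)
arm.reach([.44,-.1,.30],rot(90))
C={}
for n in("scene","top"):
    p=cam(n);cv2.imwrite(f"pics/{n}3.png",p["img"][:,:,::-1])
    C=cloud(p);ok=p["range_z"]>0
    for k,c,z in (("slim",(.63,-.282),.091),("collar",(.4417,-.0217),.045)):
        m=ok&(np.hypot(C[...,0]-c[0],C[...,1]-c[1])<.05)&(abs(C[...,2]-z)<.006)
        P=onplane(p,np.argwhere(m)[:,::-1],z);print(n,k,len(P),rectf(P) if len(P)>5 else "")
E
```

```text
placed hit=True nominal 0.0605 t 11.7 tcp [ 0.6299 -0.2824  0.0605] w 0.0329 F [-0.7 -0.2  5.2] q6 -0.53
open t 12.3 tcp [ 0.6285 -0.2816  0.0587] w 0.0852 F [0.5 0.6 0.5] q6 -0.53
up t 13.5 tcp [ 0.6294 -0.2821  0.2188] w 0.0853 F [0.1 0.8 0.6] q6 -0.53
scene slim 131 (array([ 631.9, -277.5]), array([44. , 32.2]), 69.7)
scene collar 317 (array([442.7, -18. ]), array([66.7, 58. ]), 43.5)
top slim 103 (array([ 628.3, -280.3]), array([33. , 31.1]), -45.6)
top collar 183 (array([442.2, -17.7]), array([58.5, 50.4]), -11.4)
```

View pics/top3.png

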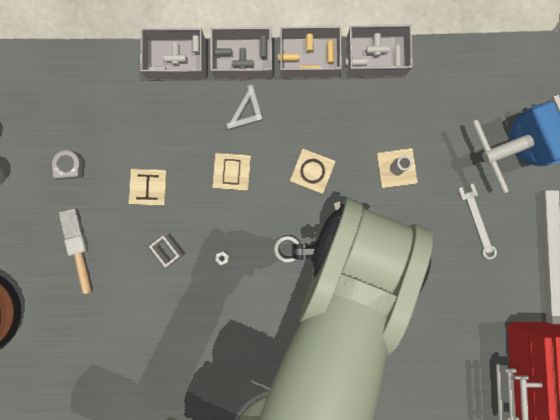

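View pics/scene3.png

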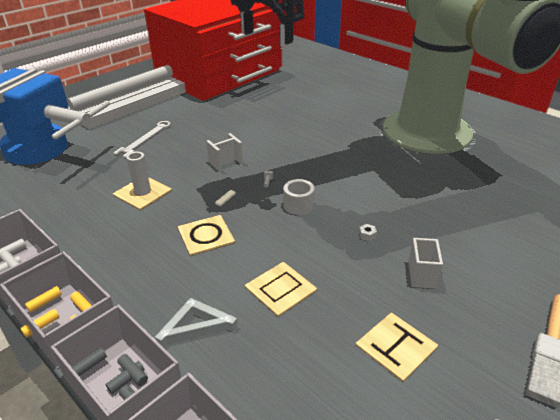

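The slim tube stands on its plate at (402,163) in the top view and (138,172) in the scene view. The rest is unmoved. I'll do the collar next and check the placement more closely afterwards.

Run:
```python
from h import *
pick(.4420,-.0217,90,.010)
lift()
place(.6253,-.0825,90,.0105)
```

```text
down hit=False yaw=90 t 17.5 tcp [ 0.4419 -0.0217  0.0099] w 0.0847 F [ 0.8 -0.4 -0.2] q6 -0.22
gripped t 17.9 tcp [ 0.4423 -0.022   0.0107] w 0.058 F [-2.3 -0.6  6.4] q6 -0.22
lifted t 20.1 tcp [ 0.4417 -0.0216  0.2196] w 0.058 F [ 0.3 -0.3 -5.4] q6 -0.22
placed hit=True nominal 0.0165 t 24.0 tcp [ 0.6251 -0.0824  0.0167] w 0.0585 F [-0.8  0.5  6.3] q6 -0.25
open t 24.4 tcp [ 0.6231 -0.0819  0.0148] w 0.0851 F [-0.5 -0.   0.5] q6 -0.25
up t 25.9 tcp [ 0.6247 -0.0823  0.219 ] w 0.0847 F [-0.4 -0.3 -0.8] q6 -0.25
```

Run:
```python
from h import *
for a in (-11.8,168.2): print(a,kinematics.ik([.4358,-.2474,.1],rot(a)))
for a in (-2.9,177.1): print(a,kinematics.ik([.5915,.3095,.1],rot(a)))
pick(.4400,.2595,127.6,.010)
lift()
place(.6261,.1099,85.1,.0105)
```

```text
-11.8 [-0.6637266   0.37111138 -0.50178855  0.69789639  0.          1.11301858]
168.2 [-0.6637266   0.37111138 -0.50178855  0.69789639  0.         -2.02857407]
-2.9 [ 3.71597383e-01  6.42863688e-01 -2.72833275e-02  9.00649312e-01
 -4.44089210e-16  1.99300826e+00]
177.1 [ 0.37159738  0.64286369 -0.02728333  0.90064931  0.         -1.1485844 ]
down hit=False yaw=127.6 t 29.7 tcp [0.44   0.2595 0.0099] w 0.0848 F [0.  0.6 0.4] q6 -0.27
gripped t 30.2 tcp [0.4404 0.2596 0.0104] w 0.0396 F [ 0.6 -0.8  4.5] q6 -0.27
lifted t 32.5 tcp [0.4397 0.2594 0.2195] w 0.0397 F [-0.1  0.1 -3.2] q6 -0.27
placed hit=True nominal 0.0165 t 36.6 tcp [0.6259 0.1099 0.0164] w 0.0392 F [0.1 1.1 5.7] q6 0.14
open t 37.1 tcp [0.6241 0.1098 0.0147] w 0.085 F [-0.2  0.5  0.5] q6 0.14
up t 38.6 tcp [0.6255 0.1098 0.219 ] w 0.0848 F [ 0.5  0.8 -0.3] q6 0.14
```

Run:
```python
from h import *
pick(.4358,-.2474,-11.8,.010)
lift()
place(.5915,.3095,-2.9,.0105)
arm.reach([.25,-.40,.30],rot(45))
for n in("scene","top"):
    p=cam(n);cv2.imwrite(f"pics/{n}4.png",p["img"][:,:,::-1])
    if n=="top": cv2.imwrite("pics/top4c.png",cv2.resize(p["img"][120:220,110:430],None,fx=2.5,fy=2.5,interpolation=cv2.INTER_CUBIC)[:,:,::-1])
    else: cv2.imwrite("pics/scene4c.png",cv2.resize(p["img"][130:390,100:450],None,fx=2.25,fy=2.25,interpolation=cv2.INTER_CUBIC)[:,:,::-1])
    C=cloud(p);ok=p["range_z"]>0
    hsv=cv2.cvtColor(p["img"],cv2.COLOR_RGB2HSV)
    for k,c in PL.items():
        z={"slim":.091,"collar":.051}.get(k,.061)
        m=ok&(np.hypot(C[...,0]-c[0],C[...,1]-c[1])<.06)&(abs(C[...,2]-z)<.006)
        P=onplane(p,np.argwhere(m)[:,::-1],z)
        print(n,k,len(P),rectf(P),np.median(C[m][:,2]).round(4))
```

```text
down hit=False yaw=-11.8 t 42.4 tcp [ 0.4358 -0.2474  0.0099] w 0.0852 F [-0.4  1.   0.3] q6 1.11
gripped t 42.8 tcp [ 0.436  -0.2476  0.0105] w 0.0596 F [-1.3 -0.3  5.4] q6 1.11
lifted t 45.0 tcp [ 0.4355 -0.2472  0.2195] w 0.0597 F [-0.2  1.1 -5. ] q6 1.11
placed hit=True nominal 0.0165 t 50.9 tcp [0.5913 0.3094 0.0165] w 0.0593 F [-0.9  0.8  5.9] q6 1.99
open t 51.3 tcp [0.5893 0.3087 0.0143] w 0.0849 F [ 0.9  0.  -0.3] q6 1.99
up t 52.8 tcp [0.5909 0.3093 0.2189] w 0.0851 F [-0.1  0.2 -0.2] q6 1.99
scene slim 134 (array([ 631.7, -278.4]), array([42. , 32.3]), 66.5) 0.0893
scene collar 382 (array([624.9, -77.1]), array([69.6, 56.9]), 52.4) 0.0501
scene box 442 (array([624.9, 112.8]), array([64.5, 46.2]), -4.8) 0.0601
scene beam 605 (array([592.1, 308.3]), array([64.4, 51.8]), -3.1) 0.0604
top slim 96 (array([ 628.8, -280.9]), array([31.3, 30.7]), -1.4) 0.0906
top collar 245 (array([622.4, -81.1]), array([57.8, 57.4]), -0.7) 0.0501
top box 160 (array([624.1, 109.9]), array([60.6, 40.4]), -4.4) 0.0605
top beam 190 (array([591.2, 308. ]), array([60.4, 50.2]), -4.3) 0.0608
```

View pics/top4c.png

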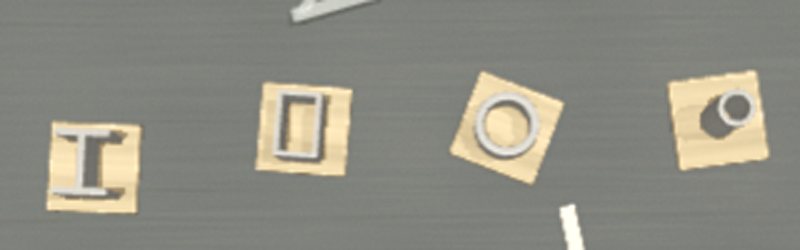

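View pics/scene4c.png

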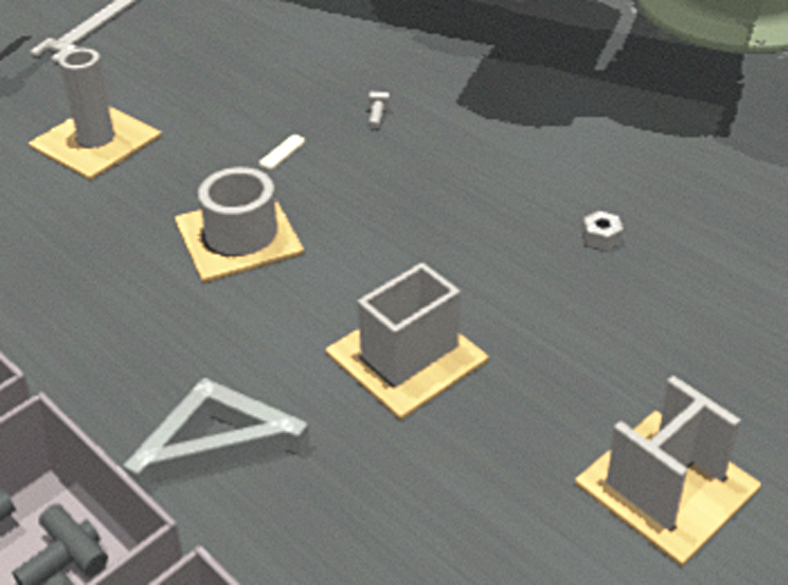

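The scene crop shows a sliver of black outline at the collar's lower left, (210,240). The top view puts the collar about 3 mm toward the robot, so I'll refine with a fit of the side surfaces and tops.

```bash
cat > fit.py <<'E'
from h import *
from scipy.optimize import least_squares
PC={"slim":(630,-282.4,0),"collar":(625.3,-82.5,0),"box":(626.1,109.9,-4.9),"beam":(591.5,309.5,-2.9)}
def sd(k,P):  # outer-boundary signed dist in mm (local)
    if k in("slim","collar"): return np.hypot(P[:,0],P[:,1])-(17 if k=="slim" else 30)
    hx,hy=(30,20) if k=="box" else (30,25)
    q=np.abs(P)-[hx,hy]
    return np.minimum(q.max(1),0)+np.linalg.norm(np.maximum(q,0),axis=1)
def run(ks=PC):
    for n in ("scene","top"):
        p=cam(n);C=cloud(p)*1000;ok=p["range_z"]>0
        for k in ks:
            x,y,a=PC[k];H={"slim":91,"collar":51}.get(k,61)
            near=ok&(np.hypot(C[...,0]-x,C[...,1]-y)<50)
            if n=="scene":
                P=C[near&(C[...,2]>14)&(C[...,2]<H-5)][:,:2]
                if k=="beam": pass
                def f(v):
                    r=np.radians(v[2]);R=np.array([[np.cos(r),-np.sin(r)],[np.sin(r),np.cos(r)]])
                    d=sd(k,(P-v[:2])@R)
                    return d
                sel=np.ones(len(P),bool)
                v=np.array([x,y,a],float)
                for it in range(6):
                    g=lambda w:np.r_[np.clip(f(w)[np.abs(f(v))<(6 if it<3 else 4)],-8,8),(0.0 if k in("box","beam") else (w[2]-a)*.01)]
                    def g(w,s=np.abs(f(v))<(7 if it<3 else 4)): return np.r_[f(w)[s],(w[2]-a)*.01]
                    v=least_squares(g,v,loss="soft_l1").x
                print(n,k,"side n",len(P),"fit d",(v-[x,y,a]).round(2),"rms",np.std(g(v)).round(2))
            # bright top-face edge fit in image
            G=cv2.cvtColor(p["img"],cv2.COLOR_RGB2GRAY).astype(np.float32)
            s=.4;N=int(100/s)
            gx,gy=np.meshgrid(np.arange(N)*s-50+x,np.arange(N)*s-50+y)
            uv=proj(p,np.stack([gx,gy,np.full_like(gx,H)],-1).reshape(-1,3)/1000).astype(np.float32).reshape(N,N,2)
            I=cv2.remap(G,uv[...,0],uv[...,1],cv2.INTER_CUBIC)
            best=None
            # template: solid section bright vs rim both sides
            cx,cy=np.meshgrid(np.arange(-38,38,s*2),np.arange(-38,38,s*2));L=np.stack([cx,cy],-1).reshape(-1,2)
            d=sd(k,L)
            if k=="slim": inn=(d<0)&(d>-5)
            elif k=="collar": inn=(d<0)&(d>-8)
            elif k=="box": inn=(d<0)&(d>-4)
            else: inn=(d<0)&((np.abs(L[:,0])>24)|(np.abs(L[:,1])<3))
            from scipy.ndimage import distance_transform_edt as edt
            M=inn.reshape(cx.shape);out=((edt(~M)*s*2<4)&~M).ravel()
            Dp=p["range_z"]
            res=[]
            for da in (np.arange(-4,4.1,.5) if k in("box","beam") else [0]):
                r=np.radians(a+da);R=np.array([[np.cos(r),-np.sin(r)],[np.sin(r),np.cos(r)]])
                W=L@R.T
                for dx in np.arange(-5,5.1,.5):
                    for dy in np.arange(-5,5.1,.5):
                        mx=((W[:,0]+dx+50)/s).astype(np.float32);my=((W[:,1]+dy+50)/s).astype(np.float32)
                        val=cv2.remap(I,mx[None],my[None],cv2.INTER_LINEAR)[0]
                        A=val[inn];B=val[out];res.append(((A.mean()-B.mean())/np.sqrt(A.var()+B.var()),dx,dy,da))
            res.sort(reverse=True);t=np.array(res[:10]);print(n,k,"face d",t[:,1:].mean(0).round(2),"score",t[0,0].round(2))
E
cat fit.py >/dev/null; python3 -c "
import fit;fit.run()"
```

```text
scene slim side n 567 fit d [-1.54 -2.22 -0.  ] rms 1.3
scene slim face d [-1.25 -0.3   0.  ] score 1.48
scene collar side n 707 fit d [-4.22 -0.28  0.01] rms 1.05
scene collar face d [-2.75  0.5   0.  ] score 3.04
scene box side n 1234 fit d [-3.6   0.62 -0.49] rms 1.32
scene box face d [-3.7  -0.25  0.1 ] score 2.88
scene beam side n 1316 fit d [-1.95 -2.47 -0.06] rms 0.97
scene beam face d [-1.65 -2.35  0.1 ] score 2.58
top slim face d [-0.1  0.   0. ] score 0.82
top collar face d [-1.   1.6  0. ] score 0.75
top box face d [-1.35  1.9   0.05] score 0.9
top beam face d [ 1.25  0.2  -1.  ] score 0.92
```

Both cameras agree that the collar and box sit about 2 mm toward the robot and 1–2 mm toward +y. The slim tube and beam are within about 1.5 mm. I can mend this without lifting by closing the jaws around each part at the corrected centre.

```bash
cat >> h.py <<'E'
def squeeze(x,y,yaw,z=.0175,up=.12,op=.085):
    yw=best([x,y,up],yaw)
    arm.reach([x,y,max(up,.2)],rot(yw)); arm.servo_line([x,y,up],v=.2)
    hit=arm.servo_line([x,y,z],v=.1,max_force=10); arm.dwell(.2); st(f"down hit={hit}")
    arm.command_gripper(0.0); st("sq"); arm.command_gripper(op); st("open")
    arm.servo_line([x,y,.2],v=.2)
E
python3 - <<'E'
from h import *
squeeze(.6270,-.0840,0)
squeeze(.6278,.1090,-4.9)
arm.reach([.25,-.40,.30],rot(45)); st("home")
import fit; fit.run(["collar","box"])
E
```

```text
down hit=False t 59.5 tcp [ 0.6275 -0.0841  0.0182] w 0.0849 F [0.  0.  0.2] q6 1.32
sq t 59.9 tcp [ 0.6262 -0.084   0.0182] w 0.0587 F [-3.6  1.2  8.3] q6 1.32
open t 60.3 tcp [ 0.6271 -0.084   0.0174] w 0.0849 F [ 0.5 -0.4  0.3] q6 1.32
down hit=False t 65.6 tcp [0.6283 0.109  0.0182] w 0.0851 F [0.4 0.  0.4] q6 -1.43
sq t 66.0 tcp [0.6277 0.1091 0.0178] w 0.0593 F [-2.3  0.9  4.1] q6 -1.43
open t 66.3 tcp [0.6278 0.109  0.0173] w 0.0851 F [ 0.4 -0.7 -0.1] q6 -1.43
home t 69.7 tcp [ 0.2506 -0.3997  0.2999] w 0.0847 F [-0.8  0.3 -0. ] q6 -0.38
scene collar side n 690 fit d [-0.8  -0.29  0.  ] rms 0.99
scene collar face d [0.5 0.4 0. ] score 2.93
scene box side n 1227 fit d [ 0.36  0.38 -1.2 ] rms 1.28
scene box face d [ 0.25 -0.5   0.  ] score 2.99
top collar face d [2.4 1.5 0. ] score 0.79
top box face d [ 2.7   1.6  -0.25] score 1.19
```

Run:
```python
from h import *
for n in("scene","top"):
    p=cam(n);C=cloud(p);ok=p["range_z"]>0
    hsv=cv2.cvtColor(p["img"],cv2.COLOR_RGB2HSV)
    rows=[]
    for k,c in PL.items():
        z={"slim":.091,"collar":.051}.get(k,.061)
        m=ok&(np.hypot(C[...,0]-c[0],C[...,1]-c[1])<.06)&(abs(C[...,2]-z)<.006)
        P=onplane(p,np.argwhere(m)[:,::-1],z)
        print(n,k,len(P),rectf(P))
        # overhead-orthographic style overlay: plate model & object foot outline
        u=proj(p,[[c[0],c[1],.02]])[0].astype(int)
        r=34 if n=="scene" else 26
        im=cv2.resize(p["img"][u[1]-r-8:u[1]+r-8,u[0]-r:u[0]+r],(390,390),interpolation=cv2.INTER_CUBIC)
        rows.append(im)
    cv2.imwrite(f"pics/{n}5.png",np.vstack([np.hstack(rows[:2]),np.hstack(rows[2:])])[:,:,::-1][:600*2:1].copy() if 0 else cv2.resize(np.vstack([np.hstack(rows[:2]),np.hstack(rows[2:])]),(600,600))[:,:,::-1])
```

```text
scene slim 128 (array([ 631.4, -278.8]), array([41.3, 32.2]), 69.7)
scene collar 374 (array([627. , -78.8]), array([64.2, 58.4]), 66.1)
scene box 434 (array([628.4, 112. ]), array([63.9, 45.1]), -5.0)
scene beam 601 (array([592.2, 308.3]), array([64.6, 51.8]), -3.1)
top slim 98 (array([ 628.8, -280.9]), array([31.3, 30.7]), -1.4)
top collar 247 (array([627. , -81.2]), array([57.8, 57.4]), -0.7)
top box 158 (array([628.4, 109.2]), array([60.1, 41.4]), -3.6)
top beam 195 (array([591.3, 308. ]), array([60.2, 50.2]), -4.3)
```

View pics/scene5.png

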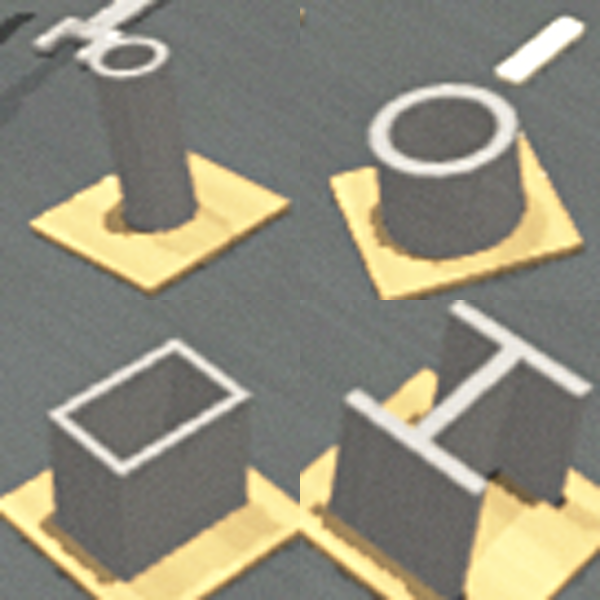

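View pics/top5.png

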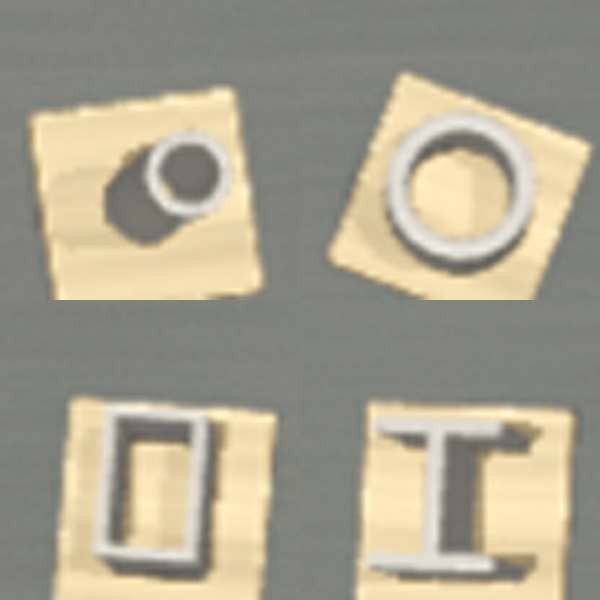

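Both views now put the collar and box about 1.5 mm too far in +x, and the collar still about 1.5 mm off in +y. One small final trim. The beam and slim tube are within about 1.5–2 mm and square, so I'll leave them.

Run:
```python
from h import *
squeeze(.6263,.1095,-4.9)
squeeze(.6257,-.0838,0)
squeeze(.6257,-.0838,90)
arm.reach([.25,-.40,.30],rot(45)); st("home")
import fit; fit.run()
p=cam("top");C=cloud(p);ok=p["range_z"]>0
for k,c in PL.items():
    z={"slim":.091,"collar":.051}.get(k,.061)
    m=ok&(np.hypot(C[...,0]-c[0],C[...,1]-c[1])<.06)&(abs(C[...,2]-z)<.006)
    P=onplane(p,np.argwhere(m)[:,::-1],z);print(k,rectf(P),np.median(C[m][:,2]).round(4))
cv2.imwrite("pics/top6.png",p["img"][:,:,::-1]);cv2.imwrite("pics/scene6.png",cam("scene")["img"][:,:,::-1])
```

```text
down hit=False t 74.1 tcp [0.6268 0.1095 0.0182] w 0.0846 F [-0.3 -1.4  0.3] q6 -1.43
sq t 74.5 tcp [0.6269 0.1095 0.0181] w 0.0593 F [0.3 0.2 3.3] q6 -1.43
open t 74.8 tcp [0.626  0.1095 0.0172] w 0.0856 F [-0.7 -0.  -0.9] q6 -1.43
down hit=False t 80.2 tcp [ 0.6262 -0.0839  0.0182] w 0.0855 F [0.2 0.3 0.4] q6 1.32
sq t 80.5 tcp [ 0.6262 -0.0838  0.0184] w 0.0592 F [-1.8  0.4  5. ] q6 1.32
open t 80.9 tcp [ 0.6256 -0.0838  0.0173] w 0.0848 F [-0.5 -0.  -0.3] q6 1.32
down hit=False t 85.3 tcp [ 0.6262 -0.0839  0.0182] w 0.085 F [-0.  -0.1  0.3] q6 -0.25
sq t 85.7 tcp [ 0.6261 -0.0836  0.0183] w 0.058 F [-0.9  1.7  5.5] q6 -0.25
open t 86.1 tcp [ 0.6256 -0.0838  0.0173] w 0.0849 F [0.3 0.6 0.6] q6 -0.25
home t 89.0 tcp [ 0.2506 -0.3998  0.2998] w 0.0851 F [ 0.7 -0.3  0.3] q6 -0.38
scene slim side n 564 fit d [-1.39 -2.31 -0.01] rms 1.26
scene slim face d [-1.4  -0.25  0.  ] score 1.49
scene collar side n 709 fit d [-1.05 -1.47  0.  ] rms 1.0
scene collar face d [ 0.5 -0.9  0. ] score 2.92
scene box side n 1230 fit d [-0.59  0.56 -0.82] rms 1.29
scene box face d [-0.75 -0.5   0.  ] score 3.03
scene beam side n 1326 fit d [-1.95 -2.57  0.07] rms 0.97
scene beam face d [-1.65 -2.35  0.1 ] score 2.57
top slim face d [-0.1  0.   0. ] score 0.82
top collar face d [2.3 0.2 0. ] score 0.75
top box face d [ 2.05  1.7  -0.1 ] score 1.13
top beam face d [ 1.25  0.2  -1.  ] score 0.92
slim (array([ 628.8, -280.9]), array([31.4, 31.2]), -46.6) 0.0904
collar (array([627. , -83.5]), array([57.8, 57.4]), -0.8) 0.0505
box (array([627. , 109.8]), array([60.4, 40.6]), -4.0) 0.0607
beam (array([591.2, 308. ]), array([60.4, 50.2]), -4.3) 0.0606
```

View pics/scene6.png

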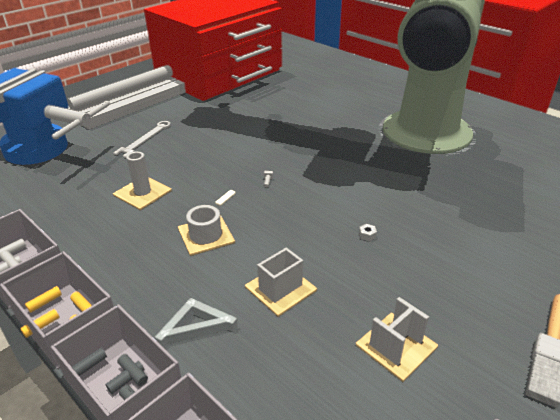

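All four stand upright on their own plates: slim (138,175), collar (205,225), box (281,277), beam (400,333). The fits agree to about 1–2 mm and the arm is clear, so I'm handing in.

Run:
```python
from h import *
arm.finish_job(); st("done")
```

```text
the job is handed in; nothing more can be done
the job is handed in; nothing more can be done
```

The weld kit is set out and the job is handed in at about 89 s of the 128 s allowed. I lifted the slim tube straight up out of the collar and placed it first, then the collar, box tube and H-beam. Nothing was knocked over, and the collar stayed standing when the tube came out.

After the first placing, the collar and box tube were about 2–3 mm off centre. I re-centred them on their plates by closing the jaws around them without lifting; the first pass went 1–2 mm too far, so I did a second.

| Offcut | Offset from plate centre, top camera depth (mm) |
|---|---|
| Slim tube | −1.2, +1.5 |
| Collar | +1.6, −1.0 |
| Box tube | +0.9, 0 |
| H-beam | −0.3, −1.5 |

- **Upright:** the last pictures show all four standing upright, with top heights within about 1 mm of what they should be.
- **Line-up:** the box tube is within about 1° of its outline. The H-beam is 0–1.4° off, depending on the view.
- **Disagreement:** my other fits, including those from the scene camera, differed from these figures by up to about 2 mm. That is about the calibration limit, so true centring is only known to 2 mm or so. I left the slim tube and H-beam as they stood.

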